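Slide the heavy battery pack home into its charging dock

ROBOT

A 6-joint arm with a two-finger parallel gripper is mounted at the origin on a cart in front of the work surface, level with it; the furniture and walls round the work are solid. World frame = base frame: x ahead of the robot, y to its left, z up, the work surface at z = 0. Lengths are in mm, angles in rad, forces in N, time in s.
With the tool pointing down it reaches from about 350 to 975 mm from the base axis. Payload 7.1 kg.
Tool frame: the origin (TCP) lies at the very end of the fingers, on their centre line; the grasp point (between the pads) lies 19 mm behind it (ctrl.grasp_offset is the distance from the TCP to the grasp point, in mm); z points along the fingers, y is the line along which they close (so a half turn about z gives the same grasp; the last joint's range is limited). The gripper opens to 88 mm and grips with 3 to 60 N. Pads are 20 mm wide; open, the fingers measure 115 mm over their backs; the gripper's body (75 mm by 178 mm) begins 61 mm behind the grasp point.
Start: joints at [-1.302, 0.423, 1.63, -0, 1.089, -0.019], TCP at [177.42, -599.272, 193.375] pointing down, gripper open.
Joint ranges: [-3, 3], [-0.9, 2.11], [0.09, 2.58], [-1.31, 4.45], [0.11, 2.69], [-2.54, 2.54]. Speed limits (rad/s): [2.39, 2.39, 3.01, 3.14, 3.14, 3.14].

INTERFACE

Orientations are given as a rotation vector (axis times angle).
In Python, from workcell import ctrl, viewer, ticket, models gives the robot as it stands.
- The arm moves only by the tool play_rows, never from a script. Its arguments are lists of equal length, an entry for each row: "dp": the shift along the world's x, y, z in mm, a list of three; "yaw": the turn about the world's z in degrees. In form: {"dp": [[tx, ty, tz], ...], "yaw": [yaw, ...]}. A call has 1 to 8 rows; each row shifts and turns the commanded pose from where the row before left it; what a row does not reach is not made up. A row lasts 1/12 s, in which the tool goes at most 41.7 mm and 7.16 degrees, less where a joint would pass 70% of its speed; a pose out of reach is approached as far as the arm can. A call is refused whole if a number of a shift passes 41.7 or a number of a turn 7.16, either way. A call with a gripper value outside its range is refused whole. "gripper" is the closure, from 0 (fully open) to 1 (shut), set as the call begins (left out, the last holds). The fingers move at their own pace and stop on an object; the grip force is fixed at half the most. Time passes only in rows, so rows that do not move let the fingers close. It gives the time, the measured TCP pose, the force, the opening and the grip force at its end, in the units of the state.
- ctrl.get_obs(): the state, without advancing time (a new reading comes with each control period).
- viewer.get_image(name): name is "scene" or "top" or "wrist"; returns a dict with "pixels" (400x640x3 uint8, red, green, blue), "range_z" (400x640 float32, mm along the optical axis (not along the pixel's ray), 0 where there is no reading), "fx", "fy", "cx", "cy" (pixels), "T" (4x4, takes a point from camera to world coordinates); the wrist camera has in their place "hand_eye" (4x4, takes a point from camera to tool coordinates, whose origin is the TCP and whose axes are the flange's). Camera axes: x right, y up, looking along -z (the intrinsics and any distortion apply to the point x, -y, -z); pixel columns grow to the right and rows downward; lengths in mm; the calibration is good to about 2 mm. A picture is of the moment at which its call begins: read the wrist's pose just before it.
- ticket.close_job(): hands the job in; it is judged then, once.
Trained networks look in a picture, given as the dict that the camera call returned (one of the last four; its "shot" number tells which), for a name from the list of things; names that differ only in an ending like _2 or _b are one class to them, and where a whole thing is asked for, a point or a joint stands for the part that bears it (a point fixed in the world has none). Each returns a list of dicts, best first, with "conf" (0 to 1); they miss things now and then, are a little off and sometimes report something else, mostly with a low value. They report only what shows in the picture. A call takes as long as a camera call.
- models.look_for(picture, name): "bbox" ([centre column, centre row, width, height] in pixels, round what is visible of it).
- models.landmark_of(picture, name): "location" ([column, row] in pixels: a listed point, or the origin of a listed thing).
The state is a dict: "t": time; "qpos": joint angles; "qvel": joint speeds; "joint_torque": joint torques, N m; "ee_pos": TCP position; "orientation": TCP orientation; "ft_force": force on the tool from outside, world axes, zero at the start; "moment": the same for the moment, N m; "width": finger opening in mm; "grasp_force": force on a finger pad.
Only numpy, scipy, OpenCV 4.12 (cv2) and the standard library are available. Lean on these libraries where they do the work, as an engineer would, in place of code of your own. Each camera call takes 0.05 s, during which the arm holds its last target. There are 200 camera calls.

TASK

Push the battery pack along the desk into its charging dock until it stands square and fully home against the dock's back stop, and leave it there. It is heavy and tall for its narrow foot, so push low, near the desk, to make it slide without tipping; never grip or lift it. Do not disturb the things standing around.

Things in the scene. Friction and masses are not known exactly. Their poses are not given: they have to be found in the camera images.
- battery_pack: Battery pack, loose: upright block, black foot, orange ribbed sides, black top; 100 mm long (x), 44 mm deep (y), 70 mm high (z), about 0.9 kg. Origin: centre of its underside. It starts with its 100 mm -y face roughly towards the dock's mouth; its +y face is the one to push. Pushed there more than about 30 mm above the desk it tips.
- dock: Charging dock, fixed: black fork open to its +y, grey housing (46 mm high) behind. Origin on the desk: pack origin meets it when home, x axes parallel. Back stop at y=-22 mm, 30 mm high. Rails 22 mm high, inner faces x=+-54 mm (4 mm play a side) to y=+8 mm, then flaring to y=+29 mm (mouth 128 mm wide). No floor: the pack slides in on the desk; at home its +y face is at y=+22 mm.
- tape: Bystander: roll of brown tape, 94 mm across, 48 mm high, origin at its underside.
- carton: Bystander: small brown card box, 40x60x52 mm, origin at its underside.
- jar_white: Bystander: jar with white cap, 48 mm across, 67 mm high, origin at its underside.
- jar_red: Bystander: jar with red cap, 42 mm across, 80 mm high, origin at its underside.
- glue: Bystander: standing glue stick, 25 mm across, 90 mm high, origin at its underside.
- analyser_front (a point): Middle of the foot of the fixed moisture analyser's front, on the desk: the white machine, about 215 mm wide (y), runs back from here (first a 62 mm high keypad, 150 mm further back a 207 mm high lid). Keep the gripper clear of it.

How it is judged:
By the outcome, as a careful person would: the job done as asked, in the order asked, and still so for the second after the job is handed in, with the robot touching nothing.
It also fails if it takes over 51 s, if anything falls off the work surface, if the arm or the gripper's body presses on something with over 40 N, if the wrist force passes 120 N, or if a joint passes its speed limit or range.

## Working session

There is one attempt and no reset: what is moved stays moved. The work goes in short steps, Python scripts to look and compute and a tool call to move; the robot and the scene stay as the last step left them, time stands still between calls to the robot, and variables do not carry over. Pictures are saved under pics/ and viewed, at most 10 in all, crops included, and the job is handed in when it is done.

Besides the shell and the picture viewer there is one more tool, called after "Request:" by a JSON object that holds its "op" and its "data". play_rows: Moves the arm, as the interface text tells. Its arguments: {"type":"object","properties":{"dp":{"type":"array"},"yaw":{"type":"array"},"gripper":{"type":"number"}},"required":["dp","yaw"]}

```bash
mkdir -p pics
cat > h.py <<'E'
import numpy as np, cv2
from scipy.spatial.transform import Rotation as R
from workcell import ctrl, viewer, ticket, models
def shot(n):
    o=ctrl.get_obs(); p=viewer.get_image(n)
    if n=="wrist":
        T=np.eye(4);T[:3,:3]=R.from_rotvec(o["orientation"]).as_matrix();T[:3,3]=o["ee_pos"]
        p["TT"]=T@p["hand_eye"]
    else: p["TT"]=np.array(p["T"])
    return p
def save(p,f): cv2.imwrite(f,cv2.cvtColor(p["pixels"],cv2.COLOR_RGB2BGR))
def pt(p,u,v,z=None):
    d=np.array([(u-p["cx"])/p["fx"],-(v-p["cy"])/p["fy"],-1.])
    T=p["TT"]; w=T[:3,:3]@d
    if z is None: s=p["range_z"][int(v),int(u)]
    else: s=(z-T[2,3])/w[2]
    return T[:3,3]+s*w
def cloud(p):
    v,u=np.mgrid[0:400,0:640]; s=p["range_z"]
    d=np.stack([(u-p["cx"])/p["fx"]*s,-(v-p["cy"])/p["fy"]*s,-s],-1)
    return d@p["TT"][:3,:3].T+p["TT"][:3,3]
E
python3 - <<'E'
from h import *
print(ctrl.get_obs())
for n in("top","scene"):
    p=shot(n); save(p,f"pics/{n}1.png"); print(n,[k for k in p if k not in("pixels","range_z")],p["TT"][:3,3].round())
    for t in("battery_pack","dock","tape","carton","jar_white","jar_red","glue","analyser_front"):
        l=models.landmark_of(p,t)[:2]
        for q in l: print(t,round(q["conf"],2),np.round(q["location"]),pt(p,*q["location"],0).round(1))
E
```

```text
{'t': 0.0, 'qpos': array([-1.30202051e+00,  4.23834173e-01,  1.63065717e+00, -1.62040252e-06,
        1.08858054e+00, -1.89730359e-02]), 'qvel': array([-0.00072009, -0.00121377, -0.00020483,  0.00035648, -0.00136805,
        0.00017426]), 'joint_torque': array([ 9.14047741e-04, -5.44631052e+01, -2.73666644e+01,  6.45291992e-02,
        2.28937541e-02, -1.06109424e-04]), 'ee_pos': array([ 177.25870652, -598.73538685,  192.61878223]), 'orientation': array([-3.10768092e+00, -4.50227834e-01,  2.91561503e-04]), 'ft_force': array([ 1.35507647, -0.93804629,  0.57204194]), 'moment': array([ 0.0214346 , -0.00679847, -0.04964993]), 'grasp_force': 0.0, 'width': 88.04682888627906}
top ['fx', 'fy', 'cx', 'cy', 'T', 'shot', 'TT'] [ 458.  -99. 1005.]
battery_pack 0.64 [234. 268.] [454.9 122.3   0. ]
dock 0.92 [365. 262.] [ 461. -219.    0.]
tape 0.74 [199. 239.] [530.8 213.    0. ]
carton 0.59 [264. 203.] [622.9  43.    0. ]
carton 0.17 [263. 165.] [727.1  45.7   0. ]
jar_white 0.85 [446. 193.] [ 638.9 -443.9   -0. ]
jar_red 0.95 [446. 274.] [ 425.  -429.6    0. ]
glue 0.59 [256. 137.] [807.5  65.7   0. ]
analyser_front 0.63 [200. 236.] [538.6 211.6   0. ]
scene ['fx', 'fy', 'cx', 'cy', 'T', 'shot', 'TT'] [102. 605. 541.]
battery_pack 0.96 [326. 298.] [446.8 113.2   0. ]
dock 0.71 [399. 220.] [ 468.5 -219.7   -0. ]
tape 0.6 [244. 235.] [714.4  59.2   0. ]
carton 0.61 [284. 246.] [616.6  35.6   0. ]
jar_white 0.7 [400. 221.] [ 465.  -216.6    0. ]
jar_white 0.68 [381. 174.] [ 632.6 -420.3    0. ]
jar_red 0.76 [451. 194.] [ 418.4 -427.6    0. ]
glue 0.46 [245. 229.] [732.1  40.3   0. ]
glue 0.42 [451. 194.] [ 417.9 -425.7    0. ]
analyser_front 0.83 [253. 307.] [535.6 212.5   0. ]
```

View pics/top1.png

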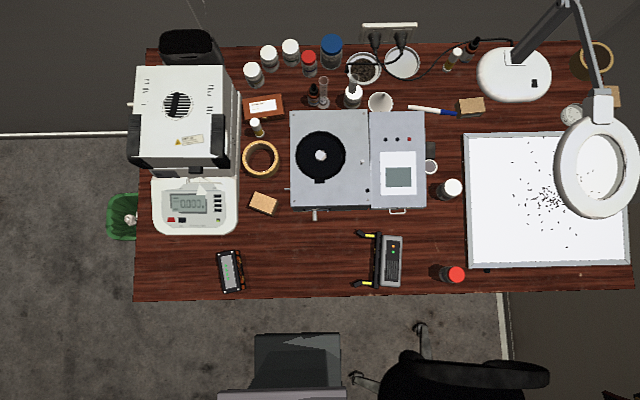

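View pics/scene1.png

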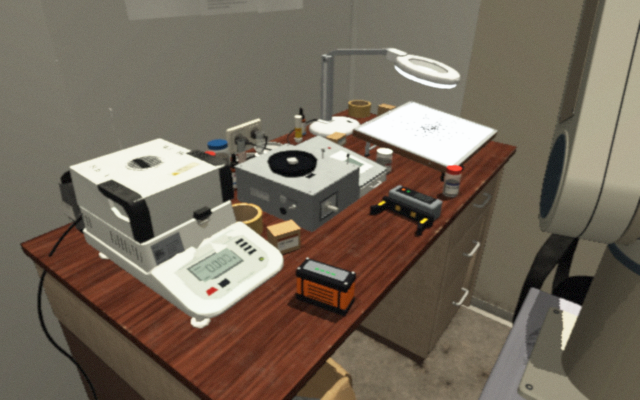

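Run:
```python
from h import *
for n in("top","scene"):
    p=shot(n); c=cloud(p)
    x,y,z=c[...,0],c[...,1],c[...,2]
    for nm,cx,cy,r,lo,hi in(("pack",450,115,100,60,85),("dockrail",461,-210,110,12,28),("dockhouse",461,-260,110,36,60)):
        m=(abs(x-cx)<r)&(abs(y-cy)<r)&(z>lo)&(z<hi)&(p["range_z"]>0)
        if m.sum()>20:
            print(n,nm,m.sum(),c[m].mean(0).round(1),cv2.minAreaRect(c[m][:,:2].astype(np.float32)))
```

```text
top pack 782 [446.5 119.   70.1] ((446.7963562011719, 120.36164855957031), (100.01356506347656, 44.80955123901367), 10.37812614440918)
top dockrail 251 [ 468.2 -219.6   22.5] ((468.70709228515625, -219.88653564453125), (63.927433013916016, 146.5959014892578), 82.56031799316406)
top dockhouse 1079 [ 462.5 -276.2   47.5] ((463.2626953125, -277.5697021484375), (52.263702392578125, 127.8204116821289), 83.96072387695312)
scene pack 1067 [439.6 125.6  68.1] ((443.6964416503906, 121.10629272460938), (100.11751556396484, 46.374122619628906), 10.229787826538086)
scene dockrail 499 [ 456.5 -230.9   20.3] ((462.678955078125, -242.64956665039062), (111.01351928710938, 145.1095733642578), 83.69195556640625)
scene dockhouse 643 [ 454.7 -267.9   45. ] ((460.13018798828125, -274.8005676269531), (52.02177810668945, 127.72389221191406), 83.88190460205078)
```

The top view shows the pack at (230,271) and the dock at (385,262). The scene view agrees. The pack is at about (446,120) with yaw +10.4°. The dock is at about (468,-219) with yaw about -6°. I'll move over the dock first for a close wrist look.

Request:
{"op": "play_rows", "data": {"dp": [[21,29,6],[21,29,6],[21,29,6],[21,29,6],[21,29,6],[21,29,6],[21,29,6],[21,29,6]], "yaw": [7,7,7,7,7,7,7,7], "gripper": 0.43}}

```text
t: 1.67
ee_pos: [346.1, -365.8, 241.8]
orientation: [2.528, 1.865, 0.0]
ft_force: [0.8, -0.3, -0.5]
width: 50.0
grasp_force: 0.0
```

Request:
{"op": "play_rows", "data": {"dp": [[21,29,6],[21,29,6],[21,29,6],[21,29,6],[0,0,0],[0,0,0]], "yaw": [7,7,7,7,0,0]}}

```text
t: 2.17
ee_pos: [430.4, -250.1, 265.8]
orientation: [2.005, 2.417, -0.0]
ft_force: [0.0, -0.8, 0.1]
width: 49.9
grasp_force: 0.0
```

Run:
```python
from h import *
p=shot("wrist"); save(p,"pics/w1.png"); np.savez("w1.npz",**{k:p[k] for k in("pixels","range_z","fx","fy","cx","cy","TT")})
print(p["TT"].round(2))
for t in("dock","battery_pack"):
    for q in models.landmark_of(p,t)[:2]: print(t,q["conf"],q["location"],pt(p,*q["location"],0).round(1))
c=cloud(p);x,y,z=c[...,0],c[...,1],c[...,2]
for lo,hi in((12,26),(26,34),(38,60)):
    m=(abs(x-461)<110)&(abs(y+225)<110)&(z>lo)&(z<hi)&(p["range_z"]>0)
    if m.sum()>20: print(lo,m.sum(),c[m].mean(0).round(1),cv2.minAreaRect(c[m][:,:2].astype(np.float32)))
```

```text
[[ 9.8000e-01 -1.8000e-01 -5.0000e-02  4.1732e+02]
 [ 1.8000e-01  9.5000e-01  2.6000e-01 -1.8024e+02]
 [ 0.0000e+00 -2.6000e-01  9.7000e-01  4.5708e+02]
 [ 0.0000e+00  0.0000e+00  0.0000e+00  1.0000e+00]]
12 915 [ 469.5 -219.6   21.2] ((468.9554443359375, -221.16146850585938), (66.74117279052734, 146.92051696777344), 87.46002960205078)
26 1181 [ 463.5 -247.2   29.9] ((464.3714599609375, -249.53639221191406), (18.092876434326172, 143.37635803222656), 83.96942901611328)
38 3854 [ 460.1 -277.4   46.5] ((461.5287170410156, -279.3237609863281), (52.54343032836914, 128.02647399902344), 84.19593048095703)
```

View pics/w1.png

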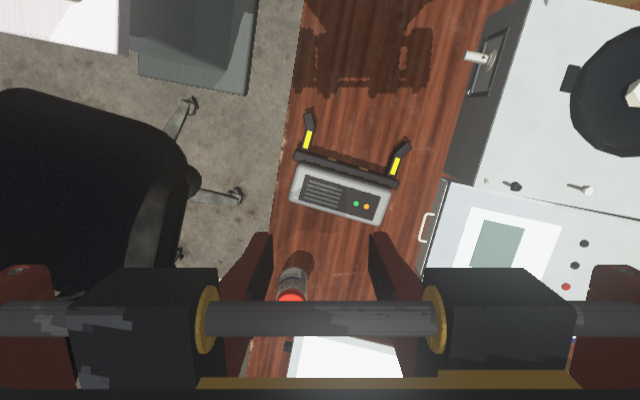

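The wrist view shows the dock at (343,180), with its flared rail ends at (309,115) and (403,148). Next I'll work out the dock frame from this cloud, offline.

Run:
```python
from h import *
p=dict(np.load("w1.npz")); c=cloud(p).reshape(-1,3)
a=np.deg2rad(-6.0);ex=np.array([np.cos(a),np.sin(a)]);ey=np.array([-np.sin(a),np.cos(a)])
m=(abs(c[:,0]-461)<110)&(abs(c[:,1]+225)<110)&(c[:,2]>10)&(c[:,2]<60); c=c[m]
d=np.c_[(c[:,:2]-[468,-219])@ex,(c[:,:2]-[468,-219])@ey,c[:,2]]
for yy in range(-100,45,5):
    s=d[(d[:,1]>=yy)&(d[:,1]<yy+5)]
    if len(s)<5: continue
    L=s[s[:,0]<0,0];Rr=s[s[:,0]>0,0]
    print(yy,len(s),np.median(s[:,2]).round(0),*[f(v).round(1) for v in(L,Rr) if len(v) for f in (np.min,np.max)])
s=d[(abs(d[:,0])<40)&(d[:,1]<10)&(d[:,2]<33)]
print("stop",np.percentile(s[:,1],[2,10,50,90,98]).round(1))
from workcell import ctrl
print(ctrl.get_obs()["ee_pos"].round(1))
```

```text
-90 48 43.0 -56.8 -3.9 0.4 54.7
-85 307 45.0 -63.9 -0.4 0.0 63.2
-80 340 47.0 -63.7 -0.2 0.2 62.9
-75 375 48.0 -64.0 -0.3 0.1 62.6
-70 369 47.0 -64.1 -0.0 0.3 63.1
-65 375 48.0 -63.5 -0.1 0.4 63.4
-60 382 48.0 -64.0 -0.4 0.0 63.9
-55 382 48.0 -64.2 -0.7 0.1 63.4
-50 398 47.0 -63.9 -0.4 0.1 63.2
-45 393 46.0 -64.1 -0.1 0.2 63.6
-40 485 44.0 -69.3 -0.1 0.3 69.3
-35 504 30.0 -72.0 -0.3 0.0 70.6
-30 423 30.0 -72.1 -0.2 0.2 70.9
-25 469 28.0 -71.2 -0.1 0.0 71.3
-20 72 22.0 -65.7 -54.3 53.5 65.3
-15 79 22.0 -66.0 -54.1 53.5 65.4
-10 75 22.0 -65.7 -54.3 53.5 65.7
-5 77 22.0 -65.8 -54.1 53.6 65.5
0 78 22.0 -66.0 -54.2 53.6 65.4
5 82 22.0 -66.1 -54.5 53.3 67.2
10 94 22.0 -69.0 -54.7 54.2 69.1
15 91 22.0 -71.6 -57.3 56.6 71.9
20 89 22.0 -73.9 -60.3 59.2 73.3
25 27 21.0 -69.6 -62.9 62.2 69.4
stop [-34.9 -33.8 -27.3 -21.9 -21.4]
[ 428.7 -251.9  265.1]
```

Request:
{"op": "play_rows", "data": {"dp": [[0,37,-6],[0,37,-6],[0,37,-6],[0,37,-6],[0,37,-6],[0,37,-6],[0,37,-6],[0,37,-6]], "yaw": [0,0,0,0,0,0,0,0]}}

```text
t: 2.98
ee_pos: [429.0, 45.0, 217.0]
orientation: [2.014, 2.411, -0.0]
ft_force: [0.2, 0.7, 0.3]
width: 49.5
grasp_force: 0.0
```

The dock origin is (467.7,-219) with yaw -6.0°. I'll refine the pack from here.

```bash
cat > pk.py <<'E'
from h import *
import sys
p=shot(sys.argv[1]); c=cloud(p).reshape(-1,3)
y0=float(sys.argv[2])
a=np.deg2rad(-6.0);ex=np.array([np.cos(a),np.sin(a)]);ey=np.array([-np.sin(a),np.cos(a)])
m=(abs(c[:,0]-450)<85)&(abs(c[:,1]-y0)<90)&(c[:,2]>64)&(c[:,2]<76)
if sys.argv[1]=="wrist" and len(sys.argv)>3: save(p,sys.argv[3])
(cx,cy),(w,h),an=cv2.minAreaRect(c[m][:,:2].astype(np.float32))
if w<h: an-=90
print(m.sum(),"z",np.median(c[m][:,2]).round(1),"c",round(cx,1),round(cy,1),"size",round(w),round(h),"yaw",round(an,2))
r=np.array([cx-467.7,cy+218.9]);print("dock frame",(r@ex).round(1),(r@ey).round(1),"ee",ctrl.get_obs()["ee_pos"].round(1))
E
python3 pk.py wrist 120; python3 pk.py top 120
```

```text
4579 z 69.1 c 445.0 119.2 size 100 43 yaw 10.21
dock frame -57.9 333.8 ee [428.4  49.9 216. ]
0 z nan c 0.0 0.0 size 0 0 yaw 0.0
dock frame -488.0 168.8 ee [428.5  47.3 216.4]
  return _methods._mean(a, axis=axis, dtype=dtype,
  ret = ret.dtype.type(ret / rcount)
```

Request:
{"op": "play_rows", "data": {"dp": [[2,32,0],[2,32,0],[2,32,0],[1,28,0],[0,0,-35],[0,0,-35],[0,0,-35],[0,0,-35]], "yaw": [0,0,0,0,0,0,0,0]}}

```text
t: 3.75
ee_pos: [437.2, 167.2, 76.2]
orientation: [2.012, 2.412, 0.001]
ft_force: [0.9, -0.4, -0.2]
width: 50.2
grasp_force: 0.0
```

Request:
{"op": "play_rows", "data": {"dp": [[0,0,-30],[0,0,-25],[0,0,-10],[0,0,-4],[0,0,0],[0,0,0]], "yaw": [0,0,0,0,0,0]}}

```text
t: 4.25
ee_pos: [437.5, 168.4, 9.3]
orientation: [2.01, 2.413, 0.002]
ft_force: [-0.2, -0.6, 0.1]
width: 49.5
grasp_force: 0.0
```

Run:
```python
from h import *
p=shot("scene"); i=cv2.cvtColor(p["pixels"],cv2.COLOR_RGB2BGR)[180:380,200:440]
cv2.imwrite("pics/s2.png",cv2.resize(i,None,fx=3,fy=3)); o=ctrl.get_obs(); print(o["ee_pos"],o["ft_force"])
```

```text
[437.66417223 168.68505326   9.6185268 ] [-0.47235744 -0.01597179 -0.535829  ]
```

View pics/s2.png

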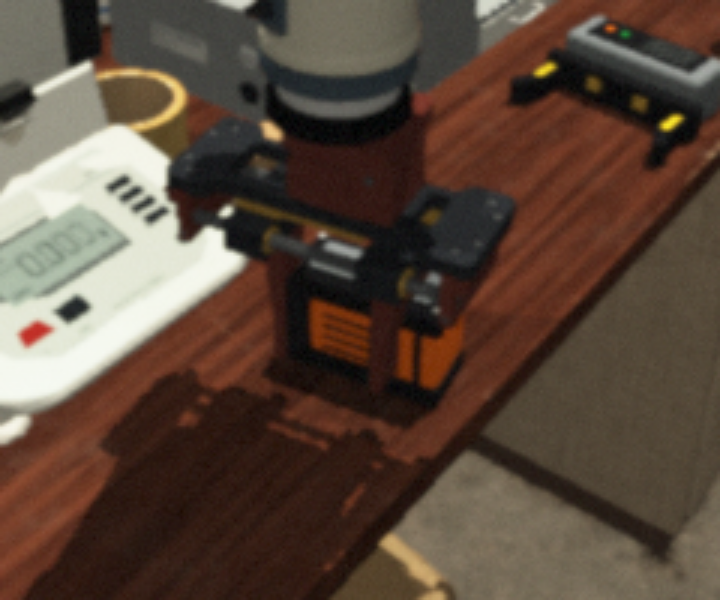

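The fingers stand low behind the pack (crop pixels (285,370) and (385,390)), and the gripper body is clear above it. I'll creep to contact.

Request:
{"op": "play_rows", "data": {"dp": [[0.4,-2.4,-1],[0.4,-2.4,-1],[0.4,-2.4,0],[0.4,-2.4,0],[0.4,-2.4,0],[0.4,-2.4,0],[0.4,-2.4,0],[0.4,-2.4,0]], "yaw": [0,0,0,0,0,0,0,0]}}

```text
t: 4.97
ee_pos: [439.8, 149.9, 6.5]
orientation: [-2.01, -2.414, -0.001]
ft_force: [-2.0, 6.0, 0.7]
width: 50.1
grasp_force: 3.0
```

Request:
{"op": "play_rows", "data": {"dp": [[0.4,-2.4,0],[0.4,-2.4,0],[0.4,-2.4,0],[0.4,-2.4,0]], "yaw": [0,0,0,0]}}

```text
t: 5.3
ee_pos: [441.5, 140.4, 6.5]
orientation: [-2.01, -2.415, -0.002]
ft_force: [-0.7, 5.2, 1.7]
width: 50.3
grasp_force: 2.9
```

```bash
python3 pk.py wrist 110 pics/w2.png; python3 pk.py scene 110
```

```text
7256 z 70.4 c 445.4 120.8 size 77 63 yaw 10.41
dock frame -57.7 335.5 ee [441.6 140.    6.5]
520 z 68.9 c 439.1 125.4 size 91 56 yaw 10.72
dock frame -64.5 339.4 ee [441.6 140.1   6.5]
```

View pics/w2.png

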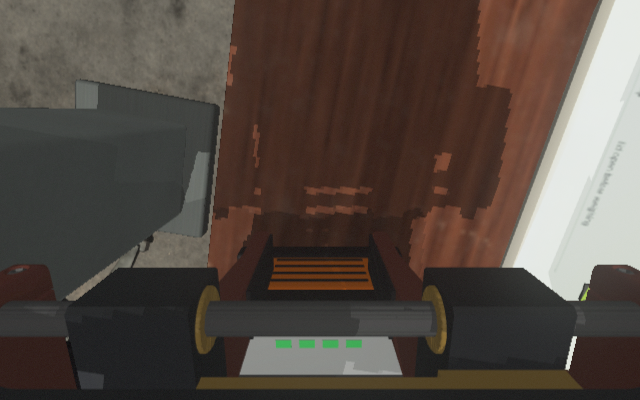

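Run:
```python
from h import *
p=shot("top"); c=cloud(p); m=(abs(c[...,0]-450)<75)&(abs(c[...,1]-105)<60)&(c[...,2]>62)&(c[...,2]<74)
print(m.sum(), c[m].min(0) if m.any() else "")
p=shot("scene"); c=cloud(p); m=(abs(c[...,0]-450)<75)&(abs(c[...,1]-115)<60)&(c[...,2]>8)&(c[...,2]<60)&(p["pixels"][...,0]>120)&(p["pixels"][...,2]<90)
q=c[m]; print(len(q)); print(np.histogram(q[:,2],6))
for lo in range(5,60,10):
    s=q[(q[:,2]>lo)&(q[:,2]<lo+10)]
    if len(s)>20: print(lo,len(s),s.mean(0).round(1),s.min(0).round(1),s.max(0).round(1))
```

```text
648 [399.52448456  78.0512251   62.00469916]
171
(array([21, 29, 29, 28, 23, 41]), array([18.50315662, 24.07708423, 29.65101185, 35.22493946, 40.79886708,
       46.37279469, 51.94672231]))
15 27 [406.  115.3  21.9] [394.8  90.5  18.5] [470.5 135.5  25. ]
25 49 [401.8 110.9  29.9] [395.   86.1  25.1] [469.8 133.8  34.7]
35 47 [398.5 109.8  39.7] [395.2  88.   35. ] [402.8 121.4  44.7]
45 48 [426.9 122.3  48.7] [394.9  90.2  45. ] [466.3 133.   51.9]
```

The pack sits evenly between the fingers, with its face square to them (columns 250–395). I'll calibrate the TCP-to-pack offset with the top view.

```bash
cat > tp.py <<'E'
from h import *
# pack top in tool yaw frame from the top camera: x extents (100), front edge
p=shot("top"); o=ctrl.get_obs(); c=cloud(p).reshape(-1,3); e=o["ee_pos"]
ty=R.from_rotvec(o["orientation"]).as_matrix()[:2,1]; ty=ty*np.sign(ty[0]); th=np.arctan2(ty[1],ty[0])
def ext(th,pr=False):
    ex=np.array([np.cos(th),np.sin(th)]);ey=np.array([-ex[1],ex[0]])
    r=c[:,:2]-e[:2]; a=r@ex;b=r@ey
    m=(abs(a)<80)&(b<0)&(b>-75)&(c[:,2]>66)&(c[:,2]<74)
    return a[m],b[m],ex,ey
a,b,ex,ey=ext(th)
# yaw error from the front edge: per-column minimum of b
bins=np.arange(-44,45,8); P=[]
for k in bins:
    s=b[(a>k-4)&(a<k+4)]
    if len(s)>3: P.append((k,np.sort(s)[:2].mean()))
P=np.array(P); sl=np.polyfit(P[:,0],P[:,1],1)
th2=th+np.arctan(sl[0]); a,b,ex,ey=ext(th2)
xc=(a.min()+a.max())/2; f=b.min()
ctr=e[:2]+ex*xc+ey*(f+22)
A=np.deg2rad(-6);D=ctr-[467.7,-218.9]
print("tool yaw",np.rad2deg(th).round(2),"pack yaw",np.rad2deg(th2).round(2),"lat in tool",xc.round(1),"len",(a.max()-a.min()).round(1),"front",f.round(1),"centre",ctr.round(1),"dock xy",(D@[np.cos(A),np.sin(A)]).round(1),(D@[-np.sin(A),np.cos(A)]).round(1),"ee",e.round(1),"F",o["ft_force"].round(1))
E
python3 tp.py
```

```text
tool yaw 10.48 pack yaw 10.89 lat in tool 1.1 len 99.2 front -55.8 centre [449.  107.1] dock xy -52.7 322.3 ee [441.5 140.1   6.4] F [0.8 3.7 0.5]
```

Request:
{"op": "play_rows", "data": {"dp": [[0.55,-2.95,0],[1.27,-6.88,0],[1.82,-9.83,0],[1.82,-9.83,0],[1.82,-9.83,0],[1.82,-9.83,0],[1.27,-6.88,0],[0.55,-2.95,0]], "yaw": [0,0,0,0,0,0,0,0]}}

```text
t: 6.22
ee_pos: [452.1, 80.6, 6.4]
orientation: [-2.01, -2.414, -0.0]
ft_force: [-1.4, 6.7, 3.7]
width: 49.9
grasp_force: 3.3
```

```bash
python3 tp.py
```

```text
tool yaw 10.45 pack yaw 10.57 lat in tool 1.4 len 99.6 front -55.4 centre [459.7  47.8] dock xy -35.9 264.4 ee [452.2  80.3   6.4] F [ 0.4  1.9 -0.7]
```

Request:
{"op": "play_rows", "data": {"dp": [[0.55,-2.95,0],[1.27,-6.88,0],[1.82,-9.83,0],[1.82,-9.83,0],[1.82,-9.83,0],[1.82,-9.83,0],[1.27,-6.88,0],[0.55,-2.95,0]], "yaw": [0,0,0,0,0,0,0,0]}}

```text
t: 6.93
ee_pos: [462.8, 21.7, 6.4]
orientation: [-2.009, -2.414, 0.0]
ft_force: [-1.1, 7.5, 3.4]
width: 49.8
grasp_force: 3.5
```

```bash
cat > plan.py <<'E'
# rows for an arc: pack centre travels along its -y axis while yaw goes th0->th1
import sys,numpy as np
th,dth,d=float(sys.argv[1]),float(sys.argv[2]),34.0
S=[float(s) for s in sys.argv[3].split(",")]; tot=sum(S); dp=[];yw=[]
for s in S:
    dy=dth*s/tot; a=np.deg2rad(th+dy/2); a0,a1=np.deg2rad(th),np.deg2rad(th+dy)
    v=s*np.array([np.sin(a),-np.cos(a)])+d*(np.array([-np.sin(a1),np.cos(a1)])-np.array([-np.sin(a0),np.cos(a0)]))
    dp.append([*v.round(2).tolist(),0]);yw.append(round(dy,2));th+=dy
print(dp,yw)
E
python3 tp.py; python3 plan.py 10.5 -8.2 4,8,12,12,12,9,7,4; python3 plan.py 2.3 -8.3 4,8,12,12,12,9,7,4
```

```text
tool yaw 10.46 pack yaw 10.25 lat in tool 1.2 len 98.7 front -54.9 centre [469.9 -10.6] dock xy -19.6 207.4 ee [462.8  21.5   6.3] F [-0.   2.3 -0.4]
[[0.99, -3.89, 0], [1.89, -7.79, 0], [2.59, -11.75, 0], [2.29, -11.81, 0], [1.99, -11.86, 0], [1.3, -8.93, 0], [0.89, -6.96, 0], [0.46, -3.98, 0]] [-0.48, -0.96, -1.45, -1.45, -1.45, -1.09, -0.84, -0.48]
[[0.43, -3.99, 0], [0.76, -7.98, 0], [0.89, -12.0, 0], [0.58, -12.02, 0], [0.28, -12.03, 0], [0.01, -9.02, 0], [-0.12, -7.02, 0], [-0.11, -4.01, 0]] [-0.49, -0.98, -1.46, -1.46, -1.46, -1.1, -0.85, -0.49]
```

Request:
{"op": "play_rows", "data": {"dp": [[0.99,-3.89,0],[1.89,-7.79,0],[2.59,-11.75,0],[2.29,-11.81,0],[1.99,-11.86,0],[1.3,-8.93,0],[0.89,-6.96,0],[0.46,-3.98,0]], "yaw": [-0.48,-0.96,-1.45,-1.45,-1.45,-1.09,-0.84,-0.48]}}

```text
t: 7.65
ee_pos: [475.3, -45.2, 6.3]
orientation: [-2.178, -2.264, 0.0]
ft_force: [0.1, 5.5, 1.7]
width: 50.3
grasp_force: 3.1
```

```bash
python3 tp.py
```

```text
Traceback (most recent call last):
  File "tp.py", line 16, in <module>
    P=np.array(P); sl=np.polyfit(P[:,0],P[:,1],1)
                                 ~^^^^^
IndexError: too many indices for array: array is 1-dimensional, but 2 were indexed
```

Run:
```python
from h import *
f=lambda n:cv2.cvtColor(shot(n)["pixels"],cv2.COLOR_RGB2BGR)
a=f("top")[180:330,260:460]; b=f("scene")[130:330,280:480]; 
cv2.imwrite("pics/s3.png",np.hstack([cv2.resize(a,(400,300)),cv2.resize(b,(400,300))]))
```

```text
(no output)
```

View pics/s3.png

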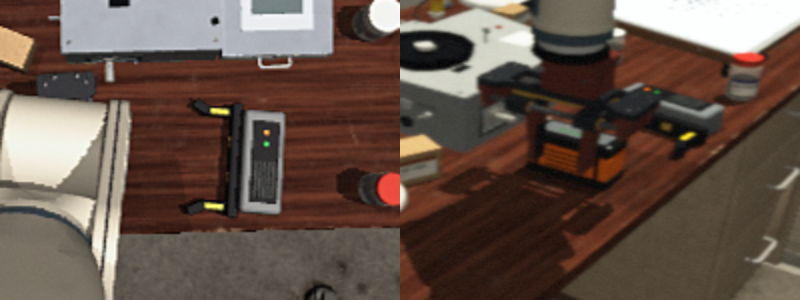

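The right half shows the pack upright at (575,150). In the left half the top view is blocked by the arm. I'll check the room beside the gray machine, then continue.

```bash
python3 - <<'E'
from h import *
p=dict(np.load("w1.npz"))
for nm,p in(("w1",p),("top",shot("top"))):
    c=cloud(p).reshape(-1,3)
    for y in range(-300,-20,40):
        m=(c[:,1]>y)&(c[:,1]<y+40)&(c[:,2]>20)&(c[:,2]<200)&(c[:,0]>560)&(c[:,0]<700)
        if m.sum()>5: i=np.argsort(c[m][:,0])[3]; print(nm,y,c[m][i].round())
E
cat > sc.py <<'E'
from h import *
# pack from scene camera: orange -x side & top's visible edge, z 20..68 points in tool frame
p=shot("scene"); o=ctrl.get_obs(); e=o["ee_pos"]; c=cloud(p).reshape(-1,3); px=p["pixels"].reshape(-1,3).astype(int)
ty=R.from_rotvec(o["orientation"]).as_matrix()[:2,1]; ty=ty*np.sign(ty[0]); th=np.arctan2(ty[1],ty[0])
ex=ty;ey=np.array([-ty[1],ty[0]]); r=c[:,:2]-e[:2]; a=r@ex; b=r@ey
m=(a>-58)&(a<-44)&(b<-14)&(b>-58)&(c[:,2]>15)&(c[:,2]<64)
print("side pts",m.sum(),"a med",np.median(a[m]).round(1),"b range",np.percentile(b[m],[1,99]).round(1))
s=np.polyfit(b[m],a[m],1); print("side tilt deg vs tool",np.rad2deg(np.arctan(s[0])).round(1),"lean(z)",np.polyfit(c[m][:,2],a[m],1)[0].round(3))
A=np.deg2rad(-6); ctr=e[:2]-34*ey; D=ctr-[467.7,-218.9]
print("tool yaw",np.rad2deg(th).round(2),"est dock xy (lat 0)",(D@[np.cos(A),np.sin(A)]).round(1),(D@[-np.sin(A),np.cos(A)]).round(1),"ee",e.round(1),"F",o["ft_force"].round(1),"M",o["moment"].round(2))
E
python3 sc.py
```

```text
w1 -300 [ 581. -288.   27.]
w1 -260 [ 594. -256.   36.]
w1 -220 [ 594. -186.   99.]
w1 -180 [ 593. -145.   79.]
w1 -140 [ 592. -101.   80.]
w1 -100 [565. -89.  49.]
w1 -60 [594. -45.  80.]
top -300 [ 583. -291.   31.]
top -260 [ 596. -256.   22.]
top -220 [ 596. -207.   65.]
top -180 [ 596. -149.   75.]
top -140 [ 594. -107.   76.]
top -100 [560. -70. 159.]
top -60 [561. -59. 158.]
side pts 133 a med -49.7 b range [-51.  -14.1]
side tilt deg vs tool 0.5 lean(z) -0.024
tool yaw 2.32 est dock xy (lat 0) -5.8 140.1 ee [475.2 -45.    6.3] F [ 0.5 -0.3 -0.2] M [ 0.   -0.1   0.05]
```

Request:
{"op": "play_rows", "data": {"dp": [[0.43,-3.99,0],[0.76,-7.98,0],[0.89,-12.0,0],[0.58,-12.02,0],[0.28,-12.03,0],[0.01,-9.02,0],[-0.12,-7.02,0],[-0.11,-4.01,0]], "yaw": [-0.49,-0.98,-1.46,-1.46,-1.46,-1.1,-0.85,-0.49]}}

```text
t: 8.57
ee_pos: [478.1, -113.4, 6.3]
orientation: [-2.336, -2.1, -0.0]
ft_force: [0.7, 5.1, 1.5]
width: 50.3
grasp_force: 2.7
```

```bash
python3 sc.py
python3 - <<'E'
from h import *
p=shot("scene"); i=cv2.cvtColor(p["pixels"],cv2.COLOR_RGB2BGR)[150:300,320:480]
cv2.imwrite("pics/s4.png",cv2.resize(i,(640,600)))
E
```

```text
side pts 149 a med -49.8 b range [-52.4 -14.4]
side tilt deg vs tool -0.5 lean(z) -0.028
tool yaw -6.09 est dock xy (lat 0) -0.6 71.6 ee [ 478.2 -113.8    6.3] F [ 1.   2.  -1.2] M [ 0.3  -0.22 -0.09]
```

View pics/s4.png

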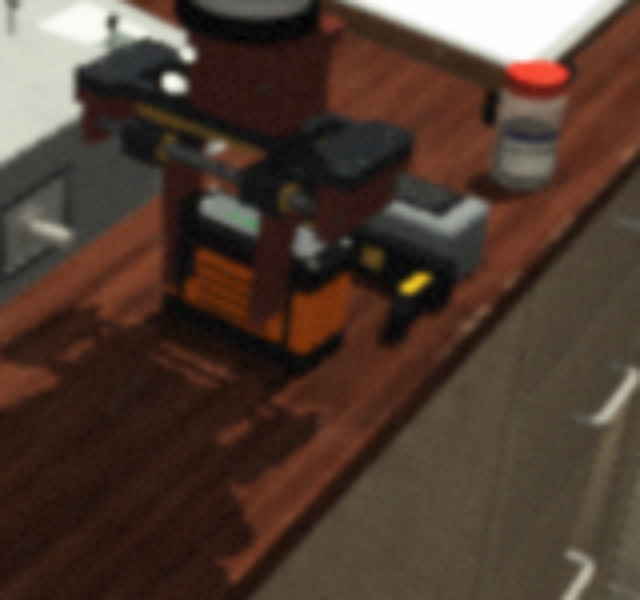

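The pack stands square in front of the mouth (pack (255,290), near rail tip (395,330)). I'll push straight along the dock axis.

Request:
{"op": "play_rows", "data": {"dp": [[-0.3,-3,0],[-0.7,-7,0],[-0.9,-9,0],[-1.0,-10,0],[-1.0,-10,0],[-0.9,-9,0],[-0.5,-5,0],[-0.3,-3,0]], "yaw": [0,0,0,0,0,0,0,0]}}

```text
t: 9.33
ee_pos: [472.3, -168.9, 6.4]
orientation: [-2.334, -2.102, -0.0]
ft_force: [0.6, 6.3, 2.5]
width: 50.0
grasp_force: 3.2
```

```bash
python3 sc.py
```

```text
side pts 144 a med -49.6 b range [-51.9 -14.3]
side tilt deg vs tool 1.4 lean(z) 0.005
tool yaw -6.0 est dock xy (lat 0) -0.6 15.9 ee [ 472.3 -169.2    6.3] F [-0.5  2.7 -0.8] M [ 0.43 -0.21 -0.05]
```

Nothing is touching sideways, so I'll creep to the stop.

Request:
{"op": "play_rows", "data": {"dp": [[-0.2,-2,0],[-0.2,-2,0],[-0.2,-2,0],[-0.2,-2,0],[-0.2,-1.5,0],[-0.1,-1.5,0],[-0.1,-1,0],[-0.1,-1,0]], "yaw": [0,0,0,0,0,0,0,0]}}

```text
t: 10.05
ee_pos: [471.0, -181.2, 6.4]
orientation: [-2.333, -2.102, 0.0]
ft_force: [0.8, 6.3, 3.0]
width: 49.8
grasp_force: 3.2
```

Request:
{"op": "play_rows", "data": {"dp": [[-0.1,-1,0],[-0.1,-1,0],[0,0,0]], "yaw": [0,0,0]}}

```text
t: 10.3
ee_pos: [470.8, -183.3, 6.3]
orientation: [-2.333, -2.102, 0.0]
ft_force: [0.5, 5.0, 1.0]
width: 49.9
grasp_force: 2.7
```

Request:
{"op": "play_rows", "data": {"dp": [[-0.1,-0.7,0],[-0.1,-0.7,0],[0,-0.6,0]], "yaw": [0,0,0]}}

```text
t: 10.55
ee_pos: [470.6, -185.1, 6.4]
orientation: [-2.333, -2.102, -0.0]
ft_force: [1.4, 11.1, 4.0]
width: 50.0
grasp_force: 5.4
```

Request:
{"op": "play_rows", "data": {"dp": [[-0.1,-0.7,0],[-0.1,-0.7,0],[0,0,0]], "yaw": [0,0,0]}}

```text
t: 10.8
ee_pos: [470.6, -185.1, 6.4]
orientation: [-2.333, -2.1, -0.002]
ft_force: [3.5, 16.7, 5.0]
width: 50.0
grasp_force: 8.5
```

The force is rising with no further motion, so the pack is against the stop. One small press to seat it, then back off.

Request:
{"op": "play_rows", "data": {"dp": [[-0.1,-0.8,0],[0,0,0],[0.1,1,0],[0.3,3,0],[0.8,8,0],[1,10,0],[1,10,0],[1,10,0]], "yaw": [0,0,0,0,0,0,0,0]}}

```text
t: 11.47
ee_pos: [474.7, -145.3, 6.3]
orientation: [-2.335, -2.102, 0.0]
ft_force: [0.0, 0.1, 0.0]
width: 50.1
grasp_force: 0.0
```

Request:
{"op": "play_rows", "data": {"dp": [[0,5,20],[0,5,30],[0,10,35],[0,20,35],[0,30,35],[0,36,20],[0,38,0],[0,38,0]], "yaw": [0,0,0,0,0,0,0,0]}}

```text
t: 12.13
ee_pos: [475.4, 34.9, 179.9]
orientation: [2.333, 2.1, 0.005]
ft_force: [1.1, 0.2, -0.1]
width: 49.8
grasp_force: 0.0
```

Request:
{"op": "play_rows", "data": {"dp": [[0,38,0],[0,38,0],[0,38,0],[0,20,0],[0,0,0],[0,0,0]], "yaw": [0,0,0,0,0,0]}}

```text
t: 12.63
ee_pos: [474.1, 168.0, 177.8]
orientation: [2.331, 2.106, -0.001]
ft_force: [-0.6, -0.3, 0.2]
width: 50.2
grasp_force: 0.0
```

Run:
```python
from h import *
A=np.deg2rad(-6);ex=np.array([np.cos(A),np.sin(A)]);ey=np.array([-ex[1],ex[0]])
print(ctrl.get_obs()["ee_pos"].round(),ctrl.get_obs()["ft_force"].round(1))
P=[]
for n in("top","scene"):
    p=shot(n); c=cloud(p); r=c[...,:2]-[467.7,-218.9]; a=r@ex;b=r@ey
    m=(abs(a)<75)&(abs(b)<60)&(c[...,2]>64)&(c[...,2]<76)
    q=np.c_[a[m],b[m]].astype(np.float32); print(n,m.sum(),np.median(c[...,2][m]),q.min(0),q.max(0),cv2.minAreaRect(q))
    i=cv2.cvtColor(p["pixels"],cv2.COLOR_RGB2BGR)
    P.append(cv2.resize(i[200:320,300:460] if n=="top" else i[150:270,340:500],(400,300)))
cv2.imwrite("pics/end.png",np.hstack(P))
```

```text
[474. 168. 178.] [-0.6 -0.3  0.2]
top 748 70.33456609823071 [-48.886368 -20.064716] [50.94161  24.112234] ((1.0275955200195312, 2.0220718383789062), (44.17471694946289, 99.82848358154297), 89.99654388427734)
scene 418 68.60975498394973 [-51.960995 -19.936373] [48.371246 26.508568] ((-1.7687911987304688, 3.2393226623535156), (100.29225158691406, 46.23588943481445), 0.25080958008766174)
```

View pics/end.png

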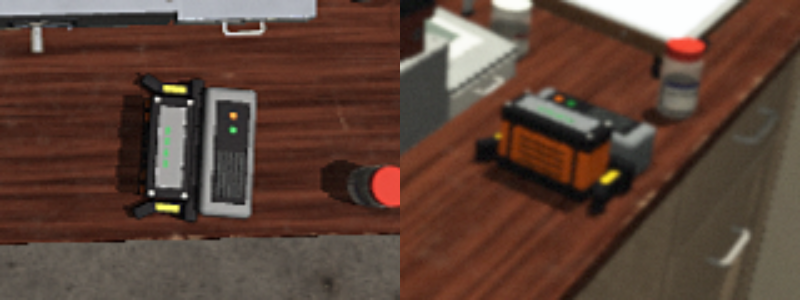

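Both halves show the pack upright and square between the rails, against the back stop (left (170,148), right (550,150)). The 2 mm residual in y matches the top camera's own offset on the dock housing, so the pack is home.

```bash
python3 -c "
from workcell import ticket
print(ticket.close_job())"
```

```text
the job is handed in; nothing more can be done
None
```

The battery pack was pushed into its dock, stands upright and square against the back stop, and the job is handed in at about 13 s of robot time with the arm clear and no bystander touched.

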